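# Turn the dried well plate over onto the filling stand

### The arm

A 7-joint arm with a two-finger parallel gripper is mounted at the origin on the work surface. World frame = base frame: x ahead of the robot, y to its left, z up, the work surface at z = 0. Lengths are in mm, angles in rad, forces in N, time in s.
With the tool pointing down it reaches from about 425 to 950 mm from the base axis. Payload 16.7 kg.
Tool frame: the origin (TCP) lies at the centre of the arm's flange, where the gripper is bolted on; the fingertips stand env.tcp_to_tips ahead of it and the grasp point (between the pads) lies 180 mm ahead of it (env.tcp_to_tips is the distance from the TCP to the fingertips, in mm); z points along the fingers, y is the line along which they close (so a half turn about z gives the same grasp; the last joint's range is limited). The gripper opens to 94 mm and grips with 3 to 60 N. Pads are 16 mm wide; open, the fingers measure 119 mm over their backs; the gripper's body (75 mm by 177 mm) begins 78 mm behind the grasp point.
Start: joints at [1.113, 0.426, 0.074, 1.606, -0.034, 1.111, -0.067], TCP at [205.109, -643.054, 404.667] pointing down, gripper open.
Joint ranges: [-2.85, 2.85], [-0.5, 2.14], [-1.23, 1.37], [0.21, 2.46], [-1.02, 4.16], [0.16, 2.05], [-2.73, 2.73]. Speed limits (rad/s): [1.89, 1.89, 2.39, 2.39, 3.01, 3.01, 3.01].

### API

Orientations are given as a rotation vector (axis times angle).
In Python, from station import env gives the robot as it stands.
- The arm moves only by the tool apply_moves, never from a script. Its argument "moves" is a list of rows, each an object of numbers: "tx", "ty", "tz": the shift along the tool's x, y, z in mm; "yaw": the turn about the tool's z in degrees; "hand": the opening, from 0 (shut) to 1 (fully open). In form: [{"tx": .., "ty": .., "tz": .., "yaw": .., "hand": ..}, ...]. A call has 1 to 20 rows; each row shifts and turns the commanded pose from where the row before left it, along the tool's axes as they then stand; what a row does not reach is not made up. A row lasts 1/12 s, in which the tool goes at most 41.7 mm and 7.16 degrees, less where a joint would pass 70% of its speed; a pose out of reach is approached as far as the arm can. A call is refused whole if a number of a shift passes 41.7 or a number of a turn 7.16, either way. A call with a gripper value outside its range is refused whole. The fingers move at their own pace and stop on an object; "force" is the grip in N (left out, the last holds). Time passes only in rows, so rows that do not move let the fingers close. It gives the time, the measured TCP pose, the force, the opening and the grip force at its end, in the units of the state.
- env.sense(): the state, without advancing time (a new reading comes with each control period).
- env.grab_frame(name): name is "side" or "top" or "wrist"; returns a dict with "img" (420x560x3 uint8, red, green, blue), "depth" (420x560 float32, mm along the optical axis (not along the pixel's ray), 0 where there is no reading), "K" (3x3 intrinsics, pixels), "pose" (4x4, takes a point from camera to world coordinates). Camera axes: x right, y down, z forward; pixel columns grow to the right and rows downward; lengths in mm; the calibration is good to about 2 mm. A picture is of the moment at which its call begins.
- env.hand_in(): hands the job in; it is judged then, once.
The state is a dict: "clock": time; "joint_pos": joint angles; "joint_velocities": joint speeds; "tau": joint torques, N m; "eef_pos": TCP position; "tool_rot": TCP orientation; "force": force on the tool from outside, world axes, zero at the start; "torque": the same for the moment, N m; "finger_gap": opening from 0.0 (shut) to 1.0 (fully open); "finger_force": force on a finger pad.
Only numpy, scipy, OpenCV 4.12 (cv2) and the standard library are available. Lean on these libraries where they do the work, as an engineer would, in place of code of your own. Each camera call takes 0.05 s, during which the arm holds its last target. There are 200 camera calls.

### The job

The white well plate has dried wells down in the sloping drying shoe: draw it up the slope out of the spring catches, turn it over, and set it down gently, wells up, on the sloping aluminium filling stand, lying flat and squarely in the middle with its notched foot end right against the stand's low lip. The white slot block may be used to stand the plate on end while you change grip. Leave the other things on the bench alone.

Things in the scene. Friction and masses are not known exactly. Their poses are not given: they have to be found in the camera images.
- plate: White well plate, 126 (x) x 60 (y) x 14 mm (z), about 0.16 kg; origin at its centre, mid-thickness. +z face: eight square wells, 2 rows of 4; -z face plain. It starts wells down in the shoe. Foot end is -x: a 14 mm full-width foot, then a notch 16 mm long, 4 mm deep in both long edges (x -49 to -33 mm). From x -33 to +63 mm the edges are straight, to grip across the 60 mm width.
- plate_foot (a point): Middle of the plate's foot end: x = -63 mm, y = 0, z = 0 in the plate's frame.
- shoe_bed: Rails of the steel drying shoe, fixed, sloping 20 deg. x up the slope, y level across, z normal to the rails; origin on the rails, 48 mm above the bench, under the plate's centre; 42 mm wide. At the low end a lip 16.5 mm above the rails covers the last 7 mm of the plate's foot, so the plate comes out only by drawing it some 35 mm up the slope (+x), against the catches (about 8 to 14 N).
- shoe_catch (a point): Middle of the line between the shoe's two sprung round catches (16 mm across, tips 27.5 mm either side) that snap into the plate's notches: 41 mm down the slope from the rails' origin, on the rails' top. The catches' blocks reach 56 mm to each side and 10 mm above the rails. Same axes as the rails.
- slot_block: White slot block, fixed, to stand the plate on end while changing grip. Origin under its centre on the bench; base 80 (x) x 100 (y) x 12 mm high. The slot runs along y: two walls 46 mm long (y), 18 mm apart inside (x), straight up to z = 56 mm, flared to about 35 mm apart at their top, z = 71 mm. Slot floor z = 12 mm. A plate on end overhangs the walls 7 mm each side.
- stand_bed: Bed of the aluminium filling stand, fixed, sloping 20 deg. x up the slope, y level across, z normal to the bed; origin on the bed's surface, 48 mm above the bench. 44 mm wide (y), from x = -73 to +67 mm, lip at the low end with its face at x = -64 mm, 10 mm high. A plate fully home lies flat, foot end against the lip: its centre at about x = -1, y = 0, z = 7 mm.
- wash_bottle: Red wash bottle, 170 mm tall, 68 mm across; origin at the centre of its underside. A bystander, to be left alone.
- reagent_bottle: Clear reagent bottle with blue cap, 190 mm tall, 86 mm across; origin at the centre of its underside. A bystander, to be left alone.
- beaker: Empty glass beaker, 90 mm tall, 72 mm across; origin at the centre of its underside. A bystander, to be left alone.
- dish: Shallow glass dish, 18 mm tall, 90 mm across; origin at the centre of its underside. A bystander, to be left alone.
- spatula: Steel spatula lying flat, 160 mm long; origin at the centre of its underside (x along its length). A bystander, to be left alone.
- jar: Small amber jar, 55 mm tall, 52 mm across; origin at the centre of its underside. A bystander, to be left alone.
- stopper: Cork stopper, 30 mm tall, 28 mm across; origin at the centre of its underside. A bystander, to be left alone.

How it is judged (in metres and radians):
On the way, in this order (a step that is already met when the one before it is completed fails the run):
1. the plate has been drawn out of the drying shoe (distance between plate and shoe_bed above 0.06 m), for 0.1 s.
2. the plate has been turned wells up (angle between plate's own z axis and vertical below 0.6 rad), for 0.2 s.
At the end, for the whole second after the job is handed in: The plate rests released and still, wells up and flat (0.07 rad) on the filling stand's bed, its length along the slope (0.14 rad), foot end low and against the lip (centre within 5 mm of the bed origin along the slope, 10 mm across, 4 to 11 mm above the bed) (angle between plate's own z axis and vertical below 0.6 rad and angle between the z axis of plate and the z axis of stand_bed, either way round below 0.07 rad and angle between the x axis of plate and the x axis of stand_bed, either way round below 0.14 rad and x of plate in the frame of stand_bed between -0.005 and 0.005 m and y of plate in the frame of stand_bed between -0.01 and 0.01 m and x of plate_foot in the frame of stand_bed below -0.05 m and z of plate in the frame of stand_bed between 0.004 and 0.011 m and linear speed of plate below 0.02 m/s); the robot touches nothing.
It fails at once if another thing on the bench is shifted by more than 25 mm or tipped over (distance of any of wash_bottle, reagent_bottle, beaker, dish, spatula, jar, stopper from where it was at the start of the episode above 0.025 m or angle between any of wash_bottle, reagent_bottle, beaker, dish, jar, stopper's own z axis and vertical above 0.5 rad).
It fails at once if the plate is dropped or slammed on the filling stand (more than 45 N) (contact force between plate and stand above 45 N).
It also fails if it takes over 69 s, if anything falls off the work surface, if the arm or the gripper's body presses on something with over 40 N, if the wrist force passes 120 N, or if a joint passes its speed limit or range.

## Working session

There is one attempt and no reset: what is moved stays moved. The work goes in short steps, Python scripts to look and compute and a tool call to move; the robot and the scene stay as the last step left them, time stands still between calls to the robot, and variables do not carry over. Pictures are saved under pics/ and viewed, at most 10 in all, crops included, and the job is handed in when it is done.

Besides the shell and the picture viewer there is one more tool, called after "Call:" as a command line: name --argument value ..., lists and objects as JSON in quotes. apply_moves: Moves the arm, as the interface text tells. Its arguments: {"type":"object","properties":{"moves":{"type":"array","items":{"type":"object","properties":{"tx":{"type":"number"},"ty":{"type":"number"},"tz":{"type":"number"},"yaw":{"type":"number"},"hand":{"type":"number"}}}},"force":{"type":"number"}},"required":["moves"]}

```bash
mkdir -p pics
python3 - <<'E'
from station import env
import cv2,pickle,numpy as np
s=env.sense();print(s['eef_pos'],s['tool_rot'],env.tcp_to_tips,s['finger_gap'])
d={}
for n in['side','top']:
    f=env.grab_frame(n);d[n]=f;cv2.imwrite(f'pics/{n}0.png',cv2.resize(f['img'][:,:,::-1],(784,588),interpolation=cv2.INTER_CUBIC))
    print(n,f['K'].round(1).tolist(),f['pose'].round(3).tolist())
pickle.dump(d,open('f0.pkl','wb'))
E
```

```text
[ 205.04940208 -642.91785697  403.98315662] [-3.10302181e+00 -4.82866951e-01  4.94164924e-04] 199.2 1.0007644125661996
side [[423.2, 0.0, 282.9], [0.0, 423.2, 214.8], [0.0, 0.0, 1.0]] [[0.969, -0.184, 0.166, 410.083], [-0.247, -0.728, 0.639, -534.341], [0.003, -0.661, -0.751, 724.574], [0.0, 0.0, 0.0, 1.0]]
top [[419.2, 0.0, 274.8], [0.0, 419.2, 208.3], [0.0, 0.0, 1.0]] [[0.003, -0.999, 0.042, 516.679], [-1.0, -0.002, 0.014, 21.922], [-0.014, -0.042, -0.999, 1103.745], [0.0, 0.0, 0.0, 1.0]]
```

View pics/top0.png

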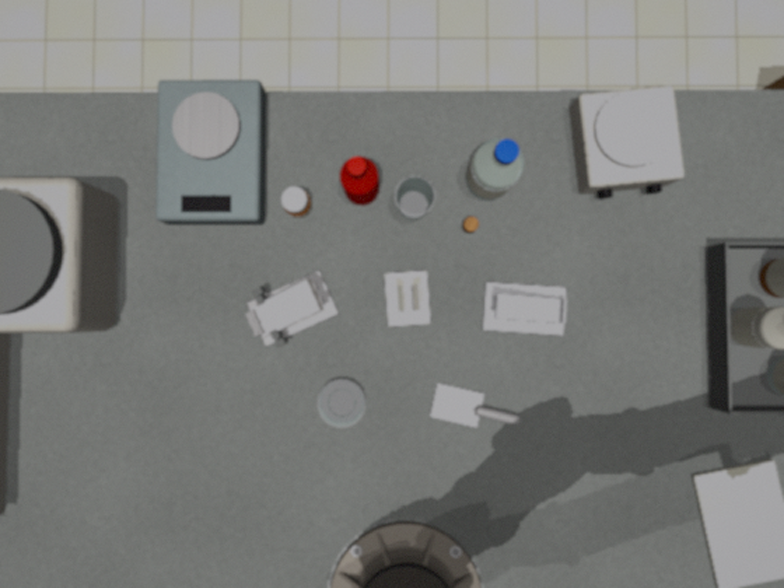

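View pics/side0.png

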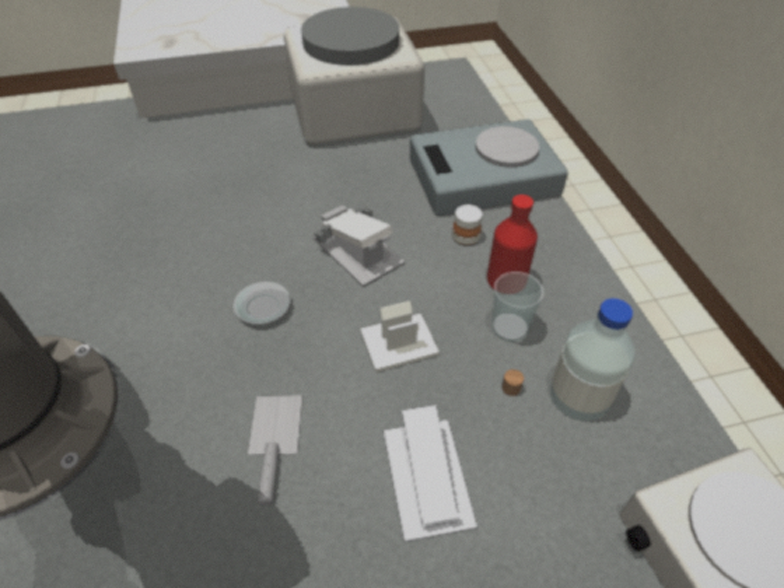

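```bash
cat > h.py <<'E'
import numpy as np
def cloud(f,u0,u1,v0,v1):
    v,u=np.mgrid[v0:v1,u0:u1]; z=f['depth'][v0:v1,u0:u1]
    p=np.stack([(u-f['K'][0,2])/f['K'][0,0]*z,(v-f['K'][1,2])/f['K'][1,1]*z,z],-1)
    P=p@f['pose'][:3,:3].T+f['pose'][:3,3]; P[z<=0]=np.nan
    return P
E
python3 - <<'E'
import pickle,cv2,numpy as np
from h import cloud
d=pickle.load(open('f0.pkl','rb'));f=d['top']
i=f['img'][:,:,::-1]
a=cv2.resize(i[190:250,170:245],(780,600)[:1]*1+(624,),interpolation=cv2.INTER_CUBIC)
b=i[190:250,170:245];c=i[190:250,338:413]
cv2.imwrite('pics/c0.png',np.vstack([cv2.resize(b,(375,300),interpolation=cv2.INTER_CUBIC),cv2.resize(c,(375,300),interpolation=cv2.INTER_CUBIC)]))
np.set_printoptions(linewidth=250)
for n,(u0,u1,v0,v1) in dict(shoe=(170,245,190,250),stand=(338,413,196,246),block=(270,312,188,238)).items():
    P=cloud(f,u0,u1,v0,v1);print(n);print(P[::4,::3,2].round(0).astype(int))
E
```

```text
shoe
[[                   2                    2                   -1                    2                    2                    1                   -1                    0                   -1                    0                    0
                     1                    3                   -3                    4                   -2                    1                   -2                    2                    5                   -1                    0
                    -2                   -5                   -2]
 [                   5                    3                    1                    0                   -1                   -2 -9223372036854775808                   -1                   -1                    1                    0
                    -1                   -3                   -1                   -2                    1                    0                    1                    2                    8                   -2                   -1
                    -2                    1                   -2]
 [                   1         
[... 11161 characters left out ...]
                11                    0]
 [                   0                    3                    3                   15                   13                    7                   15                    7                   -2                   -2                    1
                    -4                    0                    5]
 [                   1                    3                    0                   -1                    1                   -1                    1                   -2                    2                   -3                    0
                    -2                    0                    2]]<stdin>:10: RuntimeWarning: invalid value encountered in cast
```

View pics/c0.png

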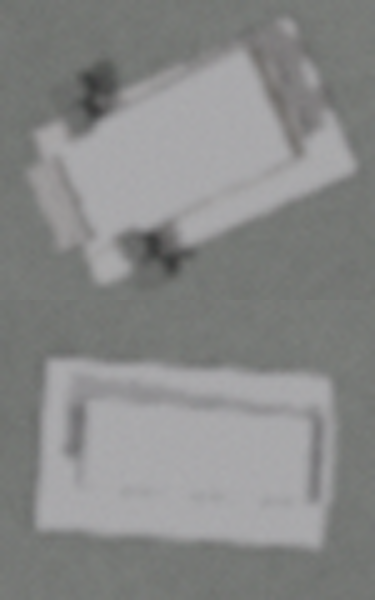

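Run:
```python
import pickle,cv2,numpy as np
from h import cloud
d=pickle.load(open('f0.pkl','rb'));f=d['top']
t=np.deg2rad(20)
def fit(name,box,zc,tol,yaw):
    P=cloud(f,*box).reshape(-1,3);P=P[np.isfinite(P[:,0])&(P[:,2]>22)]
    c=np.median(P[:,:2],0)
    for k in range(30):
        ux=np.array([np.cos(yaw),np.sin(yaw)]);uy=np.array([-ux[1],ux[0]])
        # plane z = zc + tan20 * s, search offset along slope from height
        s=(P[:,:2]-c)@ux; w=(P[:,:2]-c)@uy
        r=P[:,2]-zc-np.tan(t)*s
        m=(abs(r)<tol)
        c=c+ux*np.median(r[m])/np.tan(t)*.5
        R=cv2.minAreaRect(P[m][:,:2].astype(np.float32)) 
        # side edges -> w centre and yaw
        S=s[m];W=w[m];bins=np.arange(-35,36,5);E=[]
        for b in bins:
            q=W[abs(S-b)<3]
            if len(q)>5:E.append((b,np.percentile(q,3),np.percentile(q,97)))
        E=np.array(E);mid=(E[:,1]+E[:,2])/2
        a,b0=np.polyfit(E[:,0],mid,1)
        yaw+=.5*a;c=c+uy*.5*np.median(mid)
    print(name,c.round(1),np.rad2deg(yaw).round(1),'s range',np.percentile(S,[1,99]).round(1),'horizontal; width',np.median(E[:,2]-E[:,1]).round(1))
# plate top surface: above rails origin vertically: 48+14/cos20
fit('shoe',(170,245,190,250),48+14/np.cos(t),5,np.deg2rad(-65))
fit('stand',(338,413,196,246),48,5,np.deg2rad(90))
P=cloud(f,270,312,188,238).reshape(-1,3);m=(P[:,2]>7)&(P[:,2]<20)
print('block',cv2.minAreaRect(P[m][:,:2].astype(np.float32)))
```

```text
<stdin>:22: RankWarning: Polyfit may be poorly conditioned
<stdin>:22: RankWarning: Polyfit may be poorly conditioned
<stdin>:22: RankWarning: Polyfit may be poorly conditioned
<stdin>:22: RankWarning: Polyfit may be poorly conditioned
<stdin>:22: RankWarning: Polyfit may be poorly conditioned
Traceback (most recent call last):
IndexError: too many indices for array: array is 1-dimensional, but 2 were indexed
```

```bash
cat > fit.py <<'E'
import cv2,numpy as np
from h import cloud
t=np.deg2rad(20)
def fit(f,name,box,zc,yaw,zmin=22,tol=5,lim=50,maxw=40):
    P=cloud(f,*box).reshape(-1,3);P=P[np.isfinite(P[:,0])&(P[:,2]>zmin)]
    c=np.median(P[:,:2],0)
    for k in range(40):
        ux=np.array([np.cos(yaw),np.sin(yaw)]);uy=np.array([-ux[1],ux[0]])
        s=(P[:,:2]-c)@ux; w=(P[:,:2]-c)@uy
        r=P[:,2]-zc-np.tan(t)*s
        m=(abs(r)<(25 if k<15 else tol))&(abs(w)<maxw)
        S=s[m];W=w[m];E=[]
        for b in range(-35,lim,5):
            q=W[abs(S-b)<3]
            if len(q)>8:E.append((b,np.percentile(q,3),np.percentile(q,97)))
        E=np.array(E);a,b0=np.polyfit(E[:,0],(E[:,1]+E[:,2])/2,1)
        yaw+=.4*a;c=c-ux*np.median(r[m])/np.tan(t)*.4*-1*-1+uy*.4*np.median((E[:,1]+E[:,2])/2)
    print(name,'origin',c.round(1),'yaw',np.rad2deg(yaw).round(1),'s(horiz)',np.percentile(S,[1,99]).round(1),'width',np.median(E[:,2]-E[:,1]).round(1),'n',m.sum())
    return c,yaw
E
python3 - <<'E'
import pickle,numpy as np,cv2
from fit import *
f=pickle.load(open('f0.pkl','rb'))['top']
fit(f,'shoe',(170,245,190,250),48+14/np.cos(t),np.deg2rad(-65),zmin=50)
fit(f,'stand',(338,413,196,246),48,np.deg2rad(87))
P=cloud(f,270,312,188,238).reshape(-1,3);m=(P[:,2]>7)&(P[:,2]<20)
print('block',cv2.minAreaRect(P[m][:,:2].astype(np.float32)))
E
```

```text
shoe origin [532.6 211.1] yaw -65.5 s(horiz) [-37.6  54.6] width 55.7 n 843
stand origin [ 532.5 -221.1] yaw 86.1 s(horiz) [-61.7  63.2] width 40.3 n 821
block ((550.72802734375, -3.068614959716797), (99.74430847167969, 79.8147201538086), 4.223312854766846)
```

```bash
cat >> h.py <<'E'
from scipy.spatial.transform import Rotation as Ro
def go(env,pts,ax=None,s=None):
    """pts: world TCP targets; ax: world heading (deg) wanted for tool y (mod 180). prints yaw then shifts in tool axes"""
    s=s or env.sense(); R=Ro.from_rotvec(s['tool_rot']).as_matrix(); p=np.array(s['eef_pos'])
    h=np.rad2deg(np.arctan2(R[1,1],R[0,1])); y=0
    if ax is not None:
        d=(ax-h+90)%180-90; y=-d   # tool z down: positive yaw is clockwise seen from above
        R=R@Ro.from_euler('z',y,degrees=True).as_matrix()
        print('yaw',round(y,2),'rows',abs(y)/7.16)
    for q in pts:
        print(q,'shift',(R.T@(np.array(q,float)-p)).round(1));p=np.array(q,float)
    print('heading now',h.round(2),'eef',np.round(s['eef_pos'],1),'j',np.round(s['joint_pos'],2),'gap',round(float(s['finger_gap']),3),'F',np.round(s['force'],1),'ff',s['finger_force'],'t',s['clock'])
E
python3 - <<'E'
from station import env
from h import *
go(env,[(480,-280,405),(549,175,405),(549,175,330)],24.5)
E
```

```text
yaw 83.19 rows 11.618981046304512
(480, -280, 405) shift [-216.2 -400.7   -0.7]
(549, 175, 405) shift [-385.4 -251.5    0.4]
(549, 175, 330) shift [ 0.1  0.  75. ]
heading now -72.31 eef [ 205.1 -642.9  404.1] j [ 1.11  0.43  0.07  1.61 -0.03  1.11 -0.07] gap 0.999 F [ 0.5 -1.2  0.2] ff 0.0 t 0.1
```

Call:
apply_moves --moves '[{"yaw": -6.915, "hand": 1}, {"yaw": -6.915}, {"yaw": -6.915}, {"yaw": -6.915}, {"yaw": -6.915}, {"yaw": -6.915}, {"yaw": -6.915}, {"yaw": -6.915}, {"yaw": -6.915}, {"yaw": -6.915}, {"yaw": -6.915}, {"yaw": -6.915}, {"yaw": -6.915}, {"yaw": -6.915}, {}]'

```text
invalid input at $.moves[0]: expected keys tx, ty, tz, yaw, hand
```

Call:
apply_moves --moves '[{"tx": 14.4, "ty": 26.7}, {"tx": 14.4, "ty": 26.7}, {"tx": 14.4, "ty": 26.7}, {"tx": 14.4, "ty": 26.7}, {"tx": 14.4, "ty": 26.7}, {"tx": 14.4, "ty": 26.7}, {"tx": 14.4, "ty": 26.7}, {"tx": 14.4, "ty": 26.7}, {"tx": 14.4, "ty": 26.7}, {"tx": 14.4, "ty": 26.7}, {"tx": 14.4, "ty": 26.7}, {"tx": 14.4, "ty": 26.7}, {"tx": 14.4, "ty": 26.7}, {"tx": 14.4, "ty": 26.7}, {"tx": 14.4, "ty": 26.7}, {}]'

```text
invalid input at $.moves[0]: expected keys tx, ty, tz, yaw, hand
```

Call:
apply_moves --moves '[{"tx": 21.4, "ty": 14}, {"tx": 21.4, "ty": 14}, {"tx": 21.4, "ty": 14}, {"tx": 21.4, "ty": 14}, {"tx": 21.4, "ty": 14}, {"tx": 21.4, "ty": 14}, {"tx": 21.4, "ty": 14}, {"tx": 21.4, "ty": 14}, {"tx": 21.4, "ty": 14}, {"tx": 21.4, "ty": 14}, {"tx": 21.4, "ty": 14}, {"tx": 21.4, "ty": 14}, {"tx": 21.4, "ty": 14}, {"tx": 21.4, "ty": 14}, {"tx": 21.4, "ty": 14}, {"tx": 21.4, "ty": 14}, {"tx": 21.4, "ty": 14}, {"tx": 21.4, "ty": 14}, {}, {}]'

```text
invalid input at $.moves[0]: expected keys tx, ty, tz, yaw, hand
```

Run:
```python
from station import env
from h import *
import cv2,pickle
f=env.grab_frame('wrist');pickle.dump(f,open('w0.pkl','wb'))
cv2.imwrite('pics/w0.png',f['img'][:,:,::-1])
go(env,[(549,175,330),(549,175,250)],24.5)
```

```text
yaw 83.19 rows 11.61883477700874
(549, 175, 330) shift [-601.6 -652.1   74.8]
(549, 175, 250) shift [ 0.1  0.  80. ]
heading now -72.31 eef [ 205.1 -642.9  404.1] j [ 1.11  0.43  0.07  1.61 -0.03  1.11 -0.07] gap 1.001 F [0.2 0.  0.1] ff 0.0 t 0.15
```

View pics/w0.png

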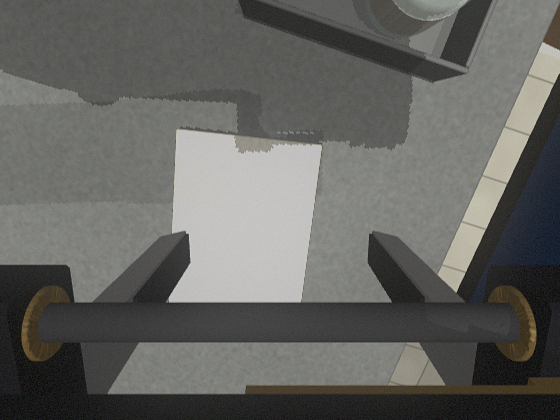

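The wrist picture shows only the start area, with the fingertips at about (185,245) and (375,245). The moves were refused because every row needs all the keys.

Call:
apply_moves --moves '[{"tx": 0, "ty": 0, "tz": 0, "yaw": -6.915, "hand": 1}, {"tx": 0, "ty": 0, "tz": 0, "yaw": -6.915, "hand": 1}, {"tx": 0, "ty": 0, "tz": 0, "yaw": -6.915, "hand": 1}, {"tx": 0, "ty": 0, "tz": 0, "yaw": -6.915, "hand": 1}, {"tx": 0, "ty": 0, "tz": 0, "yaw": -6.915, "hand": 1}, {"tx": 0, "ty": 0, "tz": 0, "yaw": -6.915, "hand": 1}, {"tx": 0, "ty": 0, "tz": 0, "yaw": -6.915, "hand": 1}, {"tx": 0, "ty": 0, "tz": 0, "yaw": -6.915, "hand": 1}, {"tx": 0, "ty": 0, "tz": 0, "yaw": -6.915, "hand": 1}, {"tx": 0, "ty": 0, "tz": 0, "yaw": -6.915, "hand": 1}, {"tx": 0, "ty": 0, "tz": 0, "yaw": -6.915, "hand": 1}, {"tx": 0, "ty": 0, "tz": 0, "yaw": -6.915, "hand": 1}, {"tx": 0, "ty": 0, "tz": 0, "yaw": -6.915, "hand": 1}, {"tx": 0, "ty": 0, "tz": 0, "yaw": -6.915, "hand": 1}, {"tx": 0, "ty": 0, "tz": 0, "yaw": 0, "hand": 1}]'

```text
clock: 1.4
eef_pos: [204.9, -643.1, 404.3]
tool_rot: [-1.691, -2.647, -0.001]
force: [-0.1, 0.1, -0.5]
finger_gap: 0.999
finger_force: 0.0
```

Call:
apply_moves --moves '[{"tx": 14.4, "ty": 26.7, "tz": 0, "yaw": 0, "hand": 1}, {"tx": 14.4, "ty": 26.7, "tz": 0, "yaw": 0, "hand": 1}, {"tx": 14.4, "ty": 26.7, "tz": 0, "yaw": 0, "hand": 1}, {"tx": 14.4, "ty": 26.7, "tz": 0, "yaw": 0, "hand": 1}, {"tx": 14.4, "ty": 26.7, "tz": 0, "yaw": 0, "hand": 1}, {"tx": 14.4, "ty": 26.7, "tz": 0, "yaw": 0, "hand": 1}, {"tx": 14.4, "ty": 26.7, "tz": 0, "yaw": 0, "hand": 1}, {"tx": 14.4, "ty": 26.7, "tz": 0, "yaw": 0, "hand": 1}, {"tx": 14.4, "ty": 26.7, "tz": 0, "yaw": 0, "hand": 1}, {"tx": 14.4, "ty": 26.7, "tz": 0, "yaw": 0, "hand": 1}, {"tx": 14.4, "ty": 26.7, "tz": 0, "yaw": 0, "hand": 1}, {"tx": 14.4, "ty": 26.7, "tz": 0, "yaw": 0, "hand": 1}, {"tx": 14.4, "ty": 26.7, "tz": 0, "yaw": 0, "hand": 1}, {"tx": 14.4, "ty": 26.7, "tz": 0, "yaw": 0, "hand": 1}, {"tx": 14.4, "ty": 26.7, "tz": 0, "yaw": 0, "hand": 1}, {"tx": 0, "ty": 0, "tz": 0, "yaw": 0, "hand": 1}]'

```text
clock: 2.73
eef_pos: [483.1, -275.3, 405.0]
tool_rot: [1.697, 2.643, 0.004]
force: [0.4, 0.5, 0.1]
finger_gap: 0.998
finger_force: 0.0
```

Call:
apply_moves --moves '[{"tx": 21.4, "ty": 14, "tz": 0, "yaw": 0, "hand": 1}, {"tx": 21.4, "ty": 14, "tz": 0, "yaw": 0, "hand": 1}, {"tx": 21.4, "ty": 14, "tz": 0, "yaw": 0, "hand": 1}, {"tx": 21.4, "ty": 14, "tz": 0, "yaw": 0, "hand": 1}, {"tx": 21.4, "ty": 14, "tz": 0, "yaw": 0, "hand": 1}, {"tx": 21.4, "ty": 14, "tz": 0, "yaw": 0, "hand": 1}, {"tx": 21.4, "ty": 14, "tz": 0, "yaw": 0, "hand": 1}, {"tx": 21.4, "ty": 14, "tz": 0, "yaw": 0, "hand": 1}, {"tx": 21.4, "ty": 14, "tz": 0, "yaw": 0, "hand": 1}, {"tx": 21.4, "ty": 14, "tz": 0, "yaw": 0, "hand": 1}, {"tx": 21.4, "ty": 14, "tz": 0, "yaw": 0, "hand": 1}, {"tx": 21.4, "ty": 14, "tz": 0, "yaw": 0, "hand": 1}, {"tx": 21.4, "ty": 14, "tz": 0, "yaw": 0, "hand": 1}, {"tx": 21.4, "ty": 14, "tz": 0, "yaw": 0, "hand": 1}, {"tx": 21.4, "ty": 14, "tz": 0, "yaw": 0, "hand": 1}, {"tx": 21.4, "ty": 14, "tz": 0, "yaw": 0, "hand": 1}, {"tx": 21.4, "ty": 14, "tz": 0, "yaw": 0, "hand": 1}, {"tx": 21.4, "ty": 14, "tz": 0, "yaw": 0, "hand": 1}, {"tx": 0, "ty": 0, "tz": 0, "yaw": 0, "hand": 1}, {"tx": 0, "ty": 0, "tz": 0, "yaw": 0, "hand": 1}]'

```text
clock: 4.4
eef_pos: [549.4, 175.8, 404.4]
tool_rot: [-1.7, -2.641, -0.0]
force: [-0.4, -0.2, 0.2]
finger_gap: 1.0
finger_force: 0.0
```

Run:
```python
from station import env
from h import *
import cv2,pickle
f=env.grab_frame('wrist');pickle.dump(f,open('w1.pkl','wb'))
cv2.imwrite('pics/w1.png',f['img'][:,:,::-1])
go(env,[(549,175,330),(549,175,250)],24.5)
```

```text
yaw -0.12 rows 0.01653224301807948
(549, 175, 330) shift [ 0.6 -0.2 74.4]
(549, 175, 250) shift [-0.   0.1 80. ]
heading now 24.38 eef [549.5 174.5 404.4] j [ 0.15  0.34 -0.7   1.8   0.25  1.09 -0.21] gap 1.0 F [ 0.4 -0.4  0.2] ff 0.0 t 4.45
```

View pics/w1.png

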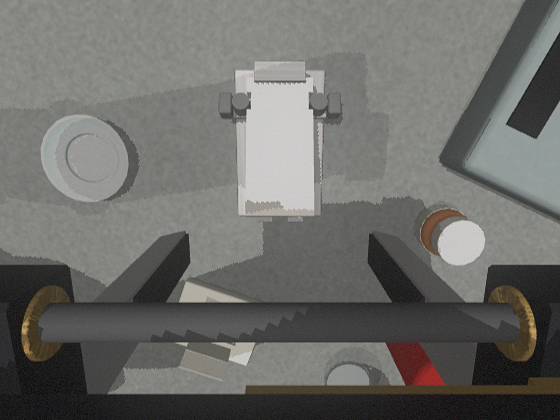

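The wrist view shows the plate centred between the fingers and square to them: columns 250 to 313, head end at row 200 and catches at about (238,102) and (320,102). I'll confirm with the depth.

Run:
```python
import pickle
from fit import *
f=pickle.load(open('w1.pkl','rb'))
fit(f,'shoe',(225,345,60,232),48+14/np.cos(t),np.deg2rad(-65),zmin=45)
```

```text
shoe origin [532.7 213.1] yaw -65.7 s(horiz) [-49.6  55.1] width 55.9 n 8641
```

Call:
apply_moves --moves '[{"tx": 0, "ty": 0, "tz": 25, "yaw": 0, "hand": 1}, {"tx": 0, "ty": 0, "tz": 25, "yaw": 0, "hand": 1}, {"tx": 0, "ty": 0, "tz": 25, "yaw": 0, "hand": 1}, {"tx": 0, "ty": 0, "tz": 20, "yaw": 0, "hand": 1}, {"tx": 0, "ty": 0, "tz": 0, "yaw": 0, "hand": 1}]'

```text
clock: 4.87
eef_pos: [548.7, 172.4, 306.2]
tool_rot: [-1.702, -2.637, 0.007]
force: [-0.9, -0.2, -0.5]
finger_gap: 0.999
finger_force: 0.0
```

Call:
apply_moves --moves '[{"tx": 0, "ty": 0, "tz": 15, "yaw": 0, "hand": 1}, {"tx": 0, "ty": 0, "tz": 15, "yaw": 0, "hand": 1}, {"tx": 0, "ty": 0, "tz": 15, "yaw": 0, "hand": 1}, {"tx": 0, "ty": 0, "tz": 12, "yaw": 0, "hand": 1}, {"tx": 0, "ty": 0, "tz": 0, "yaw": 0, "hand": 1}, {"tx": 0, "ty": 0, "tz": 0, "yaw": 0, "hand": 1}, {"tx": 0, "ty": 0, "tz": 0, "yaw": 0, "hand": 0.5}, {"tx": 0, "ty": 0, "tz": 0, "yaw": 0, "hand": 0.5}, {"tx": 0, "ty": 0, "tz": 0, "yaw": 0, "hand": 0.5}, {"tx": 0, "ty": 0, "tz": 0, "yaw": 0, "hand": 0.5}, {"tx": 0, "ty": 0, "tz": 0, "yaw": 0, "hand": 0.5}, {"tx": 0, "ty": 0, "tz": 0, "yaw": 0, "hand": 0.5}]' --force 45

```text
clock: 5.87
eef_pos: [549.6, 174.6, 253.0]
tool_rot: [1.699, 2.642, 0.001]
force: [-0.9, -0.2, 3.8]
finger_gap: 0.632
finger_force: 45.0
```

Call:
apply_moves --moves '[{"tx": -4.7, "ty": 0, "tz": -1.7, "yaw": 0, "hand": 0.5}, {"tx": -4.7, "ty": 0, "tz": -1.7, "yaw": 0, "hand": 0.5}, {"tx": -4.7, "ty": 0, "tz": -1.7, "yaw": 0, "hand": 0.5}, {"tx": -4.7, "ty": 0, "tz": -1.7, "yaw": 0, "hand": 0.5}, {"tx": -4.7, "ty": 0, "tz": -1.7, "yaw": 0, "hand": 0.5}, {"tx": -4.7, "ty": 0, "tz": -1.7, "yaw": 0, "hand": 0.5}, {"tx": -4.7, "ty": 0, "tz": -1.7, "yaw": 0, "hand": 0.5}, {"tx": -4.7, "ty": 0, "tz": -1.7, "yaw": 0, "hand": 0.5}, {"tx": -4.7, "ty": 0, "tz": -1.7, "yaw": 0, "hand": 0.5}, {"tx": -4.7, "ty": 0, "tz": -1.7, "yaw": 0, "hand": 0.5}, {"tx": 0, "ty": 0, "tz": 0, "yaw": 0, "hand": 0.5}]' --force 45

```text
clock: 6.78
eef_pos: [569.6, 130.7, 270.1]
tool_rot: [1.701, 2.641, -0.0]
force: [-0.3, -1.2, 2.4]
finger_gap: 0.634
finger_force: 45.0
```

Call:
apply_moves --moves '[{"tx": -8, "ty": 0, "tz": -12, "yaw": 0, "hand": 0.5}, {"tx": -8, "ty": 0, "tz": -20, "yaw": 0, "hand": 0.5}, {"tx": -8, "ty": 0, "tz": -20, "yaw": 0, "hand": 0.5}, {"tx": -8, "ty": 0, "tz": -20, "yaw": 0, "hand": 0.5}, {"tx": -8, "ty": 0, "tz": -20, "yaw": 0, "hand": 0.5}, {"tx": -8, "ty": 0, "tz": -20, "yaw": 0, "hand": 0.5}, {"tx": -8, "ty": 0, "tz": -20, "yaw": 0, "hand": 0.5}, {"tx": 0, "ty": 0, "tz": -20, "yaw": 0, "hand": 0.5}, {"tx": 0, "ty": 0, "tz": -10, "yaw": 0, "hand": 0.5}, {"tx": 0, "ty": 0, "tz": 0, "yaw": 0, "hand": 0.5}]' --force 45

```text
clock: 7.62
eef_pos: [592.5, 81.1, 433.7]
tool_rot: [1.698, 2.64, 0.003]
force: [-0.6, -0.2, -1.9]
finger_gap: 0.633
finger_force: 45.0
```

Call:
apply_moves --moves '[{"tx": 0, "ty": 0, "tz": 0, "yaw": 0, "hand": 0.5}, {"tx": 0, "ty": 0, "tz": 0, "yaw": 0, "hand": 0.5}, {"tx": 0, "ty": 0, "tz": 0, "yaw": 0, "hand": 0.5}, {"tx": 0, "ty": 0, "tz": 0, "yaw": 0, "hand": 0.5}, {"tx": 0, "ty": 0, "tz": 0, "yaw": 0, "hand": 0.5}, {"tx": 0, "ty": 0, "tz": 0, "yaw": 0, "hand": 0.5}, {"tx": 0, "ty": 0, "tz": 0, "yaw": 0, "hand": 0.5}]' --force 8

```text
clock: 8.2
eef_pos: [592.3, 80.9, 431.5]
tool_rot: [-1.699, -2.642, 0.0]
force: [-0.0, -0.7, -0.9]
finger_gap: 0.637
finger_force: 8.0
```

Run:
```python
from station import env
from h import *
import cv2,pickle
f=env.grab_frame('side');g=env.grab_frame('wrist');pickle.dump((f,g),open('s1.pkl','wb'))
cv2.imwrite('pics/s1.png',np.hstack([f['img'][50:300,150:450,::-1],cv2.resize(g['img'][:,:,::-1],(333,250))]))
go(env,[(550,0,440)])
```

```text
(550, 0, 440) shift [-56.1 -72.   -8.4]
heading now 24.5 eef [592.3  80.9 431.6] j [ 0.3   0.35 -0.68  1.72  0.24  1.16 -0.02] gap 0.635 F [-0.9 -0.5 -1.7] ff 7.999977618455887 t 8.3
```

View pics/s1.png

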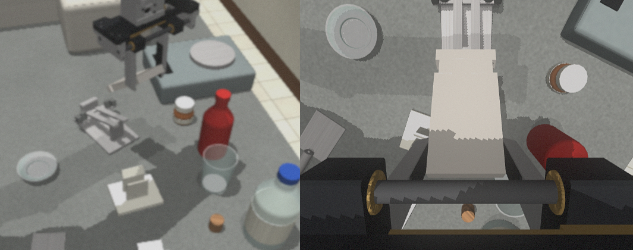

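The plate is out and held: in the wrist half it runs from about (465,50) at the foot to (465,178), still tilted and not hanging. I'll ease the grip so it swings down.

Call:
apply_moves --moves '[{"tx": 0, "ty": 0, "tz": 0, "yaw": 0, "hand": 0.5}, {"tx": 0, "ty": 0, "tz": 0, "yaw": 0, "hand": 0.5}, {"tx": 0, "ty": 0, "tz": 0, "yaw": 0, "hand": 0.5}, {"tx": 0, "ty": 0, "tz": 0, "yaw": 0, "hand": 0.5}, {"tx": 0, "ty": 0, "tz": 0, "yaw": 0, "hand": 0.5}, {"tx": 0, "ty": 0, "tz": 0, "yaw": 0, "hand": 0.5}]' --force 5

```text
clock: 8.8
eef_pos: [592.3, 80.9, 431.7]
tool_rot: [-1.699, -2.642, -0.0]
force: [0.1, 0.9, -1.4]
finger_gap: 0.636
finger_force: 5.0
```

```bash
cat > tilt.py <<'E'
from h import *
import pickle
def tilt(env,g,lo=-90,hi=60,wmax=22):
    """points of the plate seen by the wrist camera, in tool axes about grasp point: a along tool x, b up"""
    s=env.sense();R=Ro.from_rotvec(s['tool_rot']).as_matrix();p=np.array(s['eef_pos'])
    P=cloud(g,0,560,0,420).reshape(-1,3);P=P[np.isfinite(P[:,0])]
    Q=(P-p)@R-[0,0,180]
    m=(abs(Q[:,1])<wmax)&(abs(Q[:,0])<130)&(-Q[:,2]>-125)&(-Q[:,2]<70)
    Q=Q[m];a=Q[:,0];b=-Q[:,2]
    for k in range(-120,121,10):
        q=b[abs(a-k)<3]
        if len(q)>5:print(k,len(q),np.percentile(q,[10,50,90]).round(1))
E
python3 - <<'E'
from station import env
from tilt import *
print('before');tilt(env,pickle.load(open('s1.pkl','rb'))[1])
g=env.grab_frame('wrist');print('after');tilt(env,g);go(env,[])
E
```

```text
before
-20 28 [2.2 2.7 2.9]
-10 826 [ 9.2 11.7 12.9]
0 1588 [3.4 5.6 7.9]
10 1414 [-5.  -2.8 -0.7]
20 1293 [-13.5 -11.3  -9.1]
30 1157 [-21.7 -19.6 -17.5]
40 1051 [-30.4 -28.1 -26. ]
50 966 [-38.8 -36.7 -34.5]
60 942 [-47.2 -45.  -42.6]
70 762 [-55.3 -53.3 -51.3]
80 743 [-63.9 -61.6 -59.5]
90 75 [-69.1 -68.2 -67.2]
after
-10 812 [ 8.5 10.1 11.6]
0 2010 [ 3.7  7.8 11.7]
10 1582 [-12.1  -8.1  -4.4]
20 1285 [-28.1 -24.1 -20.3]
30 1023 [-43.9 -40.1 -36.3]
40 855 [-59.9 -56.1 -52.2]
50 695 [-75.6 -72.  -68.2]
60 586 [-91.4 -87.7 -84.1]
heading now 24.5 eef [592.3  80.9 431.7] j [ 0.3   0.35 -0.68  1.72  0.24  1.16 -0.02] gap 0.639 F [-0.2 -0.  -1.8] ff 4.999999848660082 t 8.85
```

Call:
apply_moves --moves '[{"tx": 0, "ty": 0, "tz": 0, "yaw": 4.06, "hand": 0.5}, {"tx": 0, "ty": 0, "tz": 0, "yaw": 4.06, "hand": 0.5}, {"tx": 0, "ty": 0, "tz": 0, "yaw": 4.06, "hand": 0.5}, {"tx": 0, "ty": 0, "tz": 0, "yaw": 4.06, "hand": 0.5}, {"tx": 0, "ty": 0, "tz": 0, "yaw": 4.06, "hand": 0.5}, {"tx": -6.4, "ty": -2.5, "tz": 0, "yaw": 0, "hand": 0.5}, {"tx": -11.4, "ty": -4.5, "tz": 0, "yaw": 0, "hand": 0.5}, {"tx": -13, "ty": -5.2, "tz": 0, "yaw": 0, "hand": 0.5}, {"tx": -13, "ty": -5.2, "tz": 0, "yaw": 0, "hand": 0.5}, {"tx": -13, "ty": -5.2, "tz": 0, "yaw": 0, "hand": 0.5}, {"tx": -13, "ty": -5.2, "tz": 0, "yaw": 0, "hand": 0.5}, {"tx": -13, "ty": -5.2, "tz": 0, "yaw": 0, "hand": 0.5}, {"tx": -13, "ty": -5.2, "tz": 0, "yaw": 0, "hand": 0.5}, {"tx": -13, "ty": -5.2, "tz": 0, "yaw": 0, "hand": 0.5}, {"tx": -11.4, "ty": -4.5, "tz": 0, "yaw": 0, "hand": 0.5}, {"tx": -7.4, "ty": -2.6, "tz": 0, "yaw": 0, "hand": 0.5}, {"tx": 0, "ty": 0, "tz": 0, "yaw": 0, "hand": 0.5}, {"tx": 0, "ty": 0, "tz": 0, "yaw": 0, "hand": 0.5}]' --force 10

```text
clock: 10.35
eef_pos: [551.2, -50.4, 431.8]
tool_rot: [2.139, 2.301, 0.0]
force: [1.3, 0.6, -1.5]
finger_gap: 0.637
finger_force: 10.0
```

Call:
apply_moves --moves '[{"tx": 0, "ty": 0, "tz": 0, "yaw": 0, "hand": 0.5}, {"tx": 0, "ty": 0, "tz": 0, "yaw": 0, "hand": 0.5}, {"tx": 0, "ty": 0, "tz": 0, "yaw": 0, "hand": 0.5}, {"tx": 0, "ty": 0, "tz": 0, "yaw": 0, "hand": 0.5}, {"tx": 0, "ty": 0, "tz": 0, "yaw": 0, "hand": 0.5}]' --force 3.6

```text
clock: 10.77
eef_pos: [551.3, -49.7, 431.7]
tool_rot: [-2.138, -2.302, -0.0]
force: [0.1, 0.1, -1.4]
finger_gap: 0.639
finger_force: 3.6
```

Run:
```python
from station import env
from tilt import *
import cv2
g=env.grab_frame('wrist');tilt(env,g);go(env,[(551,-50,366)],4.2)
pickle.dump(g,open('w2.pkl','wb'))
s=env.sense();R=Ro.from_rotvec(s['tool_rot']).as_matrix()
P=cloud(g,0,560,0,420).reshape(-1,3);P=P[np.isfinite(P[:,0])]
Q=(P-s['eef_pos'])@R
m=(P[:,2]>50)&(P[:,2]<80)&(P[:,0]>500)&(P[:,0]<600)&(abs(P[:,1])<40);print('walls seen',m.sum());
if m.sum()>20:
    print(cv2.minAreaRect(P[m][:,:2].astype(np.float32)))
cv2.imwrite('pics/w2.png',g['img'][:,:,::-1])
```

```text
-10 890 [ 8.6  9.9 11.1]
0 2076 [ 4.2  8.9 13.2]
10 1696 [-16.9 -11.6  -6.6]
20 1261 [-37.9 -32.8 -27.9]
30 955 [-59.1 -53.9 -49.1]
40 787 [-80.7 -75.2 -70. ]
50 500 [-99.9 -95.6 -91.6]
yaw 0.03 rows 0.004036619850070153
(551, -50, 366) shift [-0.2 -0.3 65.7]
heading now 4.23 eef [551.3 -49.8 431.7] j [ 0.46  0.25 -0.58  1.82  0.15  1.11 -0.09] gap 0.637 F [ 0.1 -0.6 -1.5] ff 3.6000013584271073 t 10.8167
walls seen 635
((550.2118530273438, 12.182859420776367), (45.81835174560547, 11.23827075958252), 4.2839813232421875)
```

View pics/w2.png

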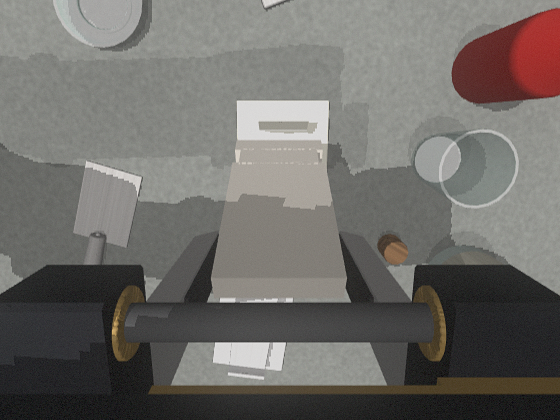

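The wrist view shows the plate now steep (slope about 65°), its foot at about row 165, just ahead of the slot at about (285,127). I'll dip the foot into the flared mouth and push the head over it, so the plate leans the other way.

Call:
apply_moves --moves '[{"tx": 1, "ty": 0, "tz": 10, "yaw": 0, "hand": 0.5}, {"tx": 1, "ty": 0, "tz": 14, "yaw": 0, "hand": 0.5}, {"tx": 1, "ty": 0, "tz": 14, "yaw": 0, "hand": 0.5}, {"tx": 1, "ty": 0, "tz": 14, "yaw": 0, "hand": 0.5}, {"tx": 1, "ty": 0, "tz": 10, "yaw": 0, "hand": 0.5}, {"tx": 0, "ty": 0, "tz": 10, "yaw": 0, "hand": 0.5}, {"tx": 0, "ty": 0, "tz": 10, "yaw": 0, "hand": 0.5}, {"tx": 0, "ty": 0, "tz": 6, "yaw": 0, "hand": 0.5}, {"tx": 0, "ty": 0, "tz": 0, "yaw": 0, "hand": 0.5}]' --force 5

```text
clock: 11.57
eef_pos: [550.6, -45.2, 342.4]
tool_rot: [-2.138, -2.3, 0.001]
force: [0.1, 0.6, -1.5]
finger_gap: 0.641
finger_force: 5.0
```

Call:
apply_moves --moves '[{"tx": 6, "ty": 0, "tz": 0, "yaw": 0, "hand": 0.5}, {"tx": 6, "ty": 0, "tz": 0, "yaw": 0, "hand": 0.5}, {"tx": 6, "ty": 0, "tz": 0, "yaw": 0, "hand": 0.5}, {"tx": 6, "ty": 0, "tz": -1, "yaw": 0, "hand": 0.5}, {"tx": 6, "ty": 0, "tz": -1, "yaw": 0, "hand": 0.5}, {"tx": 6, "ty": 0, "tz": -1, "yaw": 0, "hand": 0.5}, {"tx": 6, "ty": 0, "tz": -1, "yaw": 0, "hand": 0.5}, {"tx": 6, "ty": 0, "tz": -1, "yaw": 0, "hand": 0.5}, {"tx": 6, "ty": 0, "tz": -1, "yaw": 0, "hand": 0.5}, {"tx": 0, "ty": 0, "tz": 0, "yaw": 0, "hand": 0.5}]' --force 5

```text
clock: 12.4
eef_pos: [546.7, 10.2, 349.8]
tool_rot: [-2.137, -2.302, -0.0]
force: [-1.0, 0.4, -1.8]
finger_gap: 0.637
finger_force: 5.0
```

Run:
```python
from station import env
from tilt import *
g=env.grab_frame('wrist');tilt(env,g);go(env,[(551,75,355)],4.2)
```

```text
-10 736 [13.2 13.9 14.7]
0 5093 [-92.4 -20.4  13.6]
10 109 [-100.3  -99.1  -98.4]
yaw 0.06 rows 0.008955210909688472
(551, 75, 355) shift [65.   9.  -5.3]
heading now 4.26 eef [546.8   9.5 349.6] j [ 0.35  0.33 -0.58  1.92  0.22  0.95 -0.26] gap 0.637 F [ 0.9 -0.6 -1.9] ff 4.999954174272716 t 12.45
```

Call:
apply_moves --moves '[{"tx": 6, "ty": 0.6, "tz": 0, "yaw": 0, "hand": 0.5}, {"tx": 6, "ty": 0.6, "tz": 0, "yaw": 0, "hand": 0.5}, {"tx": 6, "ty": 0.6, "tz": 0, "yaw": 0, "hand": 0.5}, {"tx": 6, "ty": 0.6, "tz": 0, "yaw": 0, "hand": 0.5}, {"tx": 6, "ty": 0.6, "tz": 0, "yaw": 0, "hand": 0.5}, {"tx": 6, "ty": 0.6, "tz": 0, "yaw": 0, "hand": 0.5}, {"tx": 6, "ty": 0.6, "tz": 0, "yaw": 0, "hand": 0.5}, {"tx": 6, "ty": 0.6, "tz": 0, "yaw": 0, "hand": 0.5}, {"tx": 6, "ty": 0, "tz": 0, "yaw": 0, "hand": 0.5}, {"tx": 6, "ty": 0, "tz": 0, "yaw": 0, "hand": 0.5}, {"tx": 0, "ty": 0, "tz": 0, "yaw": 0, "hand": 0.5}]' --force 6

```text
clock: 13.37
eef_pos: [547.1, 70.4, 349.8]
tool_rot: [-2.137, -2.303, -0.001]
force: [0.1, 0.3, -1.3]
finger_gap: 0.639
finger_force: 6.0
```

Run:
```python
from station import env
from tilt import *
import cv2
g=env.grab_frame('wrist');f=env.grab_frame('side');go(env,[],4.2);tilt(env,g)
cv2.imwrite('pics/s2.png',np.hstack([cv2.resize(f['img'][50:290,180:420,::-1],(400,400)),cv2.resize(g['img'][:,:,::-1],(400,400))]))
```

```text
yaw 0.03 rows 0.003728493120379216
heading now 4.23 eef [547.3  69.2 349.7] j [ 0.26  0.34 -0.6   1.91  0.24  0.96 -0.38] gap 0.636 F [ 0.6  0.1 -1.6] ff 5.9999068826437 t 13.4667
-80 156 [-118.6 -116.5 -114.2]
-60 40 [-84.8 -84.3 -83.6]
-50 195 [-66.2 -65.3 -64.5]
-40 134 [-48.6 -47.2 -45.2]
-30 91 [-29.5 -28.5 -26.5]
-20 8 [-13.  -12.3 -12. ]
0 1565 [10.3 12.  13.6]
80 168 [-102.4  -99.4  -97.9]
90 192 [-103.8 -102.4 -100.9]
100 406 [-110.2 -107.6 -104.7]
110 270 [-111.5 -109.6 -106.8]
120 312 [-115.3 -112.9 -109.9]
```

View pics/s2.png

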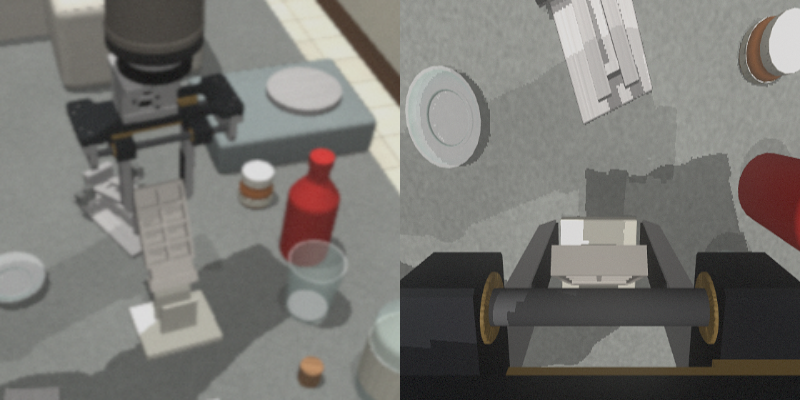

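The plate leans the right way now: wells face the side camera at about (165,230) in the left half, foot down at the slot at about (178,310). I'll grip harder and carry it above the stand.

Call:
apply_moves --moves '[{"tx": 0, "ty": 0, "tz": 0, "yaw": 0, "hand": 0.5}, {"tx": 0, "ty": 0, "tz": 0, "yaw": 0, "hand": 0.5}, {"tx": 0, "ty": 0, "tz": -7, "yaw": 0, "hand": 0.5}, {"tx": 0, "ty": 0, "tz": -14, "yaw": 0, "hand": 0.5}, {"tx": 0, "ty": 0, "tz": -14, "yaw": 0, "hand": 0.5}, {"tx": 0, "ty": 0, "tz": -14, "yaw": 0, "hand": 0.5}, {"tx": 0, "ty": 0, "tz": -14, "yaw": 0, "hand": 0.5}, {"tx": 0, "ty": 0, "tz": -7, "yaw": 0, "hand": 0.5}, {"tx": 0, "ty": 0, "tz": 0, "yaw": 2.7, "hand": 0.5}, {"tx": 0, "ty": 0, "tz": 0, "yaw": 2.7, "hand": 0.5}, {"tx": 0, "ty": 0, "tz": 0, "yaw": 2.7, "hand": 0.5}]' --force 18

```text
clock: 14.38
eef_pos: [547.3, 68.7, 420.0]
tool_rot: [2.298, 2.141, 0.0]
force: [0.3, -0.3, -1.7]
finger_gap: 0.633
finger_force: 18.0
```

Call:
apply_moves --moves '[{"tx": -8, "ty": 0.3, "tz": 0, "yaw": 0, "hand": 0.5}, {"tx": -16, "ty": 0.3, "tz": 0, "yaw": 0, "hand": 0.5}, {"tx": -20, "ty": 0.3, "tz": 0, "yaw": 0, "hand": 0.5}, {"tx": -20, "ty": 0.3, "tz": 0, "yaw": 0, "hand": 0.5}, {"tx": -20, "ty": 0.3, "tz": 0, "yaw": 0, "hand": 0.5}, {"tx": -20, "ty": 0.3, "tz": 0, "yaw": 0, "hand": 0.5}, {"tx": -20, "ty": 0.3, "tz": 0, "yaw": 0, "hand": 0.5}, {"tx": -20, "ty": 0.3, "tz": 0, "yaw": 0, "hand": 0.5}, {"tx": -20, "ty": 0.3, "tz": 0, "yaw": 0, "hand": 0.5}, {"tx": -20, "ty": 0.3, "tz": 0, "yaw": 0, "hand": 0.5}, {"tx": -20, "ty": 0.3, "tz": 0, "yaw": 0, "hand": 0.5}, {"tx": -20, "ty": 0.3, "tz": 0, "yaw": 0, "hand": 0.5}, {"tx": -20, "ty": 0.3, "tz": 0, "yaw": 0, "hand": 0.5}, {"tx": -20, "ty": 0.3, "tz": 0, "yaw": 0, "hand": 0.5}, {"tx": -16, "ty": 0.3, "tz": 0, "yaw": 0, "hand": 0.5}, {"tx": -10.4, "ty": 0.7, "tz": 0, "yaw": 0, "hand": 0.5}, {"tx": 0, "ty": 0, "tz": 0, "yaw": 0, "hand": 0.5}, {"tx": 0, "ty": 0, "tz": 0, "yaw": 0, "hand": 0.5}]' --force 18

```text
clock: 15.88
eef_pos: [532.6, -221.3, 419.6]
tool_rot: [-2.295, -2.144, -0.0]
force: [0.4, -0.0, -2.0]
finger_gap: 0.637
finger_force: 18.0
```

Run:
```python
from station import env
from tilt import *
from fit import fit,t
import cv2
g=env.grab_frame('wrist');f=env.grab_frame('top');go(env,[(532.5,-221.1,360)],-3.9);tilt(env,g)
f=env.grab_frame('side')
s=env.sense();R=Ro.from_rotvec(s['tool_rot']).as_matrix();p=np.array(s['eef_pos'])
P=cloud(f,0,560,0,420).reshape(-1,3);P=P[np.isfinite(P[:,0])]
Q=(P-p)@R-[0,0,180];m=(abs(Q[:,1])<28)&(abs(Q[:,0])<130)&(-Q[:,2]>-130)&(-Q[:,2]<15);Q=Q[m]
print('side');
for k in range(-120,20,10):
    q=Q[abs(-Q[:,2]-k)<3]
    if len(q)>3: print(k,len(q),'a',np.percentile(q[:,0],[10,50,90]).round(1),'w',np.percentile(q[:,1],[2,98]).round(1))
cv2.imwrite('pics/s3.png',cv2.resize(f['img'][100:400,180:460,::-1],(560,600)))
```

```text
yaw 0.09 rows 0.01245205288080747
(532.5, -221.1, 360) shift [-1.  -0.3 59.7]
heading now -3.81 eef [ 532.9 -220.1  419.7] j [ 0.65  0.29 -0.45  1.79  0.14  1.1   0.09] gap 0.639 F [ 0.7  0.1 -1.8] ff 17.99995221197605 t 15.9833
-70 57 [-90.2 -89.5 -88.5]
-60 62 [-72.9 -72.2 -71.4]
-50 166 [-66.6 -65.6 -64.6]
-40 133 [-46.7 -46.  -45.2]
-30 155 [-26.8 -25.9 -24.9]
-20 8 [-14.2 -13.9 -13.7]
-10 273 [13.7 14.5 15.4]
0 1544 [ 8.8 10.4 12.1]
side
-90 160 a [-68.  -66.2 -64.2] w [-26.6  27. ]
-80 142 a [-62.4 -60.5 -58.6] w [-26.6  24.5]
-70 326 a [-55.9 -49.6 -42.3] w [-25.3  25.4]
-60 120 a [-48.4 -38.5 -36.8] w [-24.2  27.3]
-50 247 a [-41.3 -35.6 -30.5] w [-26.7  26.2]
-40 133 a [-36.4 -26.9 -25.3] w [-27.4  26.8]
-30 262 a [-29.7 -24.7 -19. ] w [-26.6  26.1]
-20 152 a [-25.  -15.3 -13.8] w [-26.9  26.6]
-10 266 a [-18.6 -12.7  -7.6] w [-25.7  25.9]
0 151 a [-13.5  -4.   -2.3] w [-26.7  26.8]
10 226 a [-8.2 -1.9  3.9] w [-27.2  27.1]
```

View pics/s3.png

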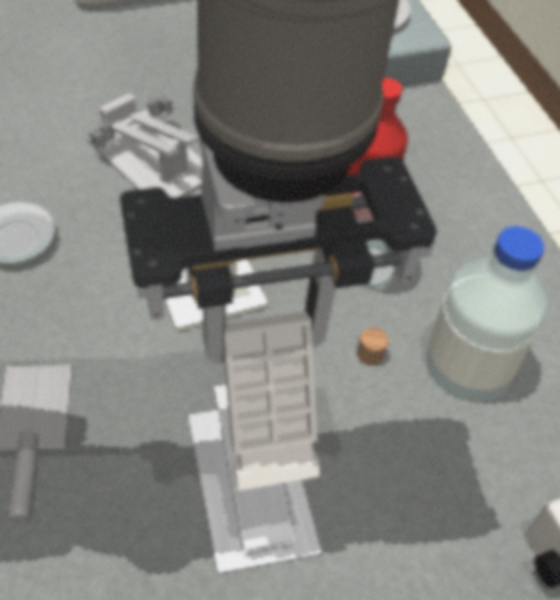

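The side view shows the plate wells up, foot toward the stand's low end. The foot is at about (278,470) and the lip at about (265,548), with the plate about 59° from level. I'll lower it until just clear, then lay it along the arc with a light grip.

Call:
apply_moves --moves '[{"tx": 0.5, "ty": 0, "tz": 8, "yaw": 0, "hand": 0.5}, {"tx": 0.5, "ty": 0, "tz": 14, "yaw": 0, "hand": 0.5}, {"tx": 1, "ty": 0, "tz": 14, "yaw": 0, "hand": 0.5}, {"tx": 1, "ty": 0, "tz": 14, "yaw": 0, "hand": 0.5}, {"tx": 1, "ty": 0, "tz": 14, "yaw": 0, "hand": 0.5}, {"tx": 1, "ty": 0, "tz": 14, "yaw": 0, "hand": 0.5}, {"tx": 1, "ty": 0, "tz": 14, "yaw": 0, "hand": 0.5}, {"tx": 1, "ty": 0, "tz": 8, "yaw": 0, "hand": 0.5}, {"tx": 0, "ty": 0, "tz": 4, "yaw": 0, "hand": 0.5}, {"tx": 0, "ty": 0, "tz": 0, "yaw": 0, "hand": 0.5}]' --force 18

```text
clock: 16.87
eef_pos: [533.2, -213.7, 314.9]
tool_rot: [-2.294, -2.145, 0.001]
force: [0.2, 0.4, -1.6]
finger_gap: 0.636
finger_force: 18.0
```

Call:
apply_moves --moves '[{"tx": 0, "ty": 0, "tz": 2, "yaw": 0, "hand": 0.5}, {"tx": 0, "ty": 0, "tz": 2, "yaw": 0, "hand": 0.5}, {"tx": 0, "ty": 0, "tz": 2, "yaw": 0, "hand": 0.5}, {"tx": 0.5, "ty": 0, "tz": 2, "yaw": 0, "hand": 0.5}, {"tx": 0.5, "ty": 0, "tz": 1.5, "yaw": 0, "hand": 0.5}, {"tx": 1, "ty": 0, "tz": 1.5, "yaw": 0, "hand": 0.5}, {"tx": 1, "ty": 0, "tz": 1.5, "yaw": 0, "hand": 0.5}, {"tx": 0, "ty": 0, "tz": 0, "yaw": 0, "hand": 0.5}]' --force 6

```text
clock: 17.53
eef_pos: [533.8, -210.4, 303.5]
tool_rot: [2.295, 2.145, 0.002]
force: [0.5, 3.0, 5.3]
finger_gap: 0.638
finger_force: 6.0
```

```bash
cat > sd.py <<'E'
from station import env
from h import *
def rep():
    f=env.grab_frame('side');go(env,[])
    s=env.sense();P=cloud(f,0,560,0,420).reshape(-1,3);P=P[np.isfinite(P[:,0])]
    o=np.array([532.5,-221.1,48]);y=np.deg2rad(86.1);c,sn=np.cos(np.deg2rad(20)),np.sin(np.deg2rad(20))
    h=np.array([np.cos(y),np.sin(y),0]);X=h*c+[0,0,sn];Z=-h*sn+[0,0,c];Y=np.cross(Z,X)
    Q=(P-o)@np.c_[X,Y,Z];g=(np.array(s['eef_pos'])-[0,0,180]-o)@np.c_[X,Y,Z];print('gp in bed',g.round(1))
    m=(abs(Q[:,1])<29)&(abs(Q[:,0])<90)&(Q[:,2]>-6)&(Q[:,2]<90);Q=Q[m]
    for k in range(-75,86,8):
        q=Q[abs(Q[:,0]-k)<2.5]
        if len(q)>3: print('x',k,len(q),'z',np.percentile(q[:,2],[10,50,90,97]).round(1),'y',np.percentile(q[:,1],[2,98]).round(1))
    return f,Q
E
python3 -c "
from sd import *
rep()"
```

```text
heading now -3.86 eef [ 533.8 -210.6  303.7] j [ 0.61  0.41 -0.42  1.91  0.21  0.87  0.01] gap 0.637 F [0.4 4.4 6.2] ff 5.999608626589179 t 17.5833
gp in bed [35.8 -0.6 67.5]
x -67 93 z [ 8.1 10.  11.5 12. ] y [-22.6  21.7]
x -59 112 z [12.9 14.6 17.3 18.2] y [-27.2  27. ]
x -51 117 z [17.6 20.4 22.5 23.4] y [-28.   27.7]
x -43 111 z [23.9 26.1 28.2 28.8] y [-24.4  26. ]
x -35 114 z [24.8 28.1 31.6 32.2] y [-28.2  28. ]
x -27 113 z [23.6 25.6 36.1 39.2] y [-27.2  27.3]
x -19 132 z [29.  41.2 43.4 44.4] y [-27.1  27.6]
x -11 119 z [35.4 37.3 47.7 50. ] y [-27.3  28. ]
x -3 137 z [40.5 43.3 54.8 55.7] y [-26.9  27.5]
x 5 105 z [49.1 51.7 59.5 60.6] y [-27.3  27.9]
x 13 124 z [51.6 53.7 64.8 67.7] y [-27.8  28.3]
x 21 111 z [65.3 68.  70.2 72.1] y [-27.5  28. ]
x 29 126 z [62.6 65.4 76.2 77.4] y [-27.7  27.8]
x 37 156 z [68.8 81.6 83.6 84.6] y [-27.   27.1]
x 45 62 z [72.  74.6 76.9 77.1] y [-27.7  25.1]
x 61 53 z [-1.9 -0.5  0.7  2.3] y [-21.   14.8]
x 69 7 z [-3.1 -0.3  0.7  0.9] y [-20.4   9.3]
```

Call:
apply_moves --moves '[{"tx": 4.5, "ty": 0, "tz": 2, "yaw": 0, "hand": 0.5}, {"tx": 3.7, "ty": 0, "tz": 2.6, "yaw": 0, "hand": 0.5}, {"tx": 3.8, "ty": 0, "tz": 3.2, "yaw": 0, "hand": 0.5}, {"tx": 3.7, "ty": 0, "tz": 3.2, "yaw": 0, "hand": 0.5}, {"tx": 3.5, "ty": 0, "tz": 3.5, "yaw": 0, "hand": 0.5}, {"tx": 3.4, "ty": 0, "tz": 3.5, "yaw": 0, "hand": 0.5}, {"tx": 3.1, "ty": 0, "tz": 3.8, "yaw": 0, "hand": 0.5}, {"tx": 3.1, "ty": 0, "tz": 3.8, "yaw": 0, "hand": 0.5}, {"tx": 0, "ty": 0, "tz": 0, "yaw": 0, "hand": 0.5}]' --force 5

```text
clock: 18.33
eef_pos: [535.2, -181.7, 276.7]
tool_rot: [-2.294, -2.145, 0.001]
force: [1.3, 0.8, -0.6]
finger_gap: 0.639
finger_force: 5.0
```

```bash
python3 -c "
from sd import *
rep()"
```

```text
heading now -3.87 eef [ 535.3 -182.1  277.1] j [ 0.56  0.43 -0.42  1.94  0.24  0.82 -0.06] gap 0.642 F [-1.   0.5 -1.2] ff 4.999301573261619 t 18.3833
gp in bed [53.6 -0.1 32.7]
x -67 90 z [ 7.6  9.6 11.1 11.5] y [-21.2  21.6]
x -59 114 z [12.  13.8 15.6 16.5] y [-27.8  27.7]
x -51 111 z [14.4 15.8 17.6 18.4] y [-26.5  27.4]
x -43 108 z [16.2 18.4 20.  20.6] y [-24.4  26.7]
x -35 100 z [19.  20.5 21.9 22.6] y [-23.7  26.6]
x -27 95 z [11.2 17.  23.1 23.6] y [-28.1  27.2]
x -19 109 z [12.9 14.8 23.8 25.5] y [-27.7  27.9]
x -11 122 z [15.5 17.9 27.1 27.9] y [-27.3  28. ]
x -3 100 z [18.1 20.2 29.6 30.9] y [-27.   28.6]
x 5 108 z [19.6 21.2 30.2 32. ] y [-28.1  27.7]
x 13 123 z [22.3 31.7 33.4 34.3] y [-27.5  26.9]
x 21 110 z [24.5 26.2 35.1 36.7] y [-27.5  28.1]
x 29 110 z [26.3 28.2 37.8 38.9] y [-27.3  27.4]
x 37 105 z [29.8 38.7 40.4 41.4] y [-28.3  27.1]
x 45 105 z [30.7 32.5 41.6 43.4] y [-27.8  27.7]
x 53 105 z [32.9 35.3 43.2 44.7] y [-27.3  28. ]
x 61 56 z [37.1 45.1 47.3 56.6] y [-28.9  25.7]
```

Call:
apply_moves --moves '[{"tx": 2.8, "ty": 0, "tz": 4, "yaw": 0, "hand": 0.5}, {"tx": 2.8, "ty": 0, "tz": 4.1, "yaw": 0, "hand": 0.5}, {"tx": 2.5, "ty": 0, "tz": 4.3, "yaw": 0, "hand": 0.5}, {"tx": 2.4, "ty": 0, "tz": 4.3, "yaw": 0, "hand": 0.5}, {"tx": 1.3, "ty": 0, "tz": 2.6, "yaw": 0, "hand": 0.5}, {"tx": 1.2, "ty": 0, "tz": 2.7, "yaw": 0, "hand": 0.5}, {"tx": 1, "ty": 0, "tz": 2.3, "yaw": 0, "hand": 0.5}, {"tx": 0.9, "ty": 0, "tz": 2.3, "yaw": 0, "hand": 0.5}, {"tx": 0, "ty": 0, "tz": 0, "yaw": 0, "hand": 0.5}]' --force 5

```text
clock: 19.13
eef_pos: [536.4, -167.4, 250.6]
tool_rot: [-2.295, -2.145, 0.0]
force: [-0.7, 1.7, -1.1]
finger_gap: 0.637
finger_force: 5.0
```

```bash
python3 -c "
from sd import *
rep()"
```

```text
heading now -3.9 eef [ 536.4 -167.5  250.8] j [ 0.52  0.46 -0.41  1.97  0.26  0.76 -0.11] gap 0.637 F [-0.  -0.4 -1.2] ff 4.99974125996232 t 19.1833
gp in bed [58.3 -0.2  3. ]
x -67 89 z [ 7.5  9.7 11.3 12.3] y [-20.8  21.7]
x -59 108 z [-0.8 12.5 14.8 15.8] y [-26.9  26.9]
x -51 110 z [12.3 14.  15.1 16.2] y [-27.9  27.5]
x -43 98 z [12.1 13.6 15.5 15.9] y [-23.9  26.5]
x -35 100 z [12.2 14.  15.5 16.1] y [-23.8  26.1]
x -27 97 z [ 9.  14.1 15.7 16.7] y [-28.1  28. ]
x -19 106 z [ 2.5  4.3 13.5 14.6] y [-27.9  28.1]
x -11 105 z [ 2.8  4.8 13.2 14.9] y [-27.3  27.2]
x -3 91 z [ 3.7 12.9 14.8 16. ] y [-27.7  27.8]
x 5 101 z [ 3.1  4.9 13.5 14.9] y [-27.4  27.4]
x 13 97 z [ 3.1  5.1 13.5 14.9] y [-27.7  27.8]
x 21 83 z [ 4.2 12.2 14.6 15.8] y [-27.5  28.3]
x 29 98 z [ 3.4  5.7 14.2 15.5] y [-27.4  27.1]
x 37 107 z [ 3.7  5.6 14.3 15.1] y [-27.3  27.5]
x 45 76 z [ 4.2  7.  14.6 15.5] y [-27.9  27.5]
x 53 97 z [ 4.2  5.9 14.8 16.6] y [-28.1  27.8]
x 61 122 z [ 4.5  7.3 16.  16.9] y [-27.6  27.7]
```

Call:
apply_moves --moves '[{"tx": -1.4, "ty": 0, "tz": 0.5, "yaw": 0, "hand": 0.5}, {"tx": -1.4, "ty": 0, "tz": 0.5, "yaw": 0, "hand": 0.5}, {"tx": -1.4, "ty": 0, "tz": 0.5, "yaw": 0, "hand": 0.5}, {"tx": -1.4, "ty": 0, "tz": 0.5, "yaw": 0, "hand": 0.5}, {"tx": -1.4, "ty": 0, "tz": 0.5, "yaw": 0, "hand": 0.5}, {"tx": -1.4, "ty": 0, "tz": 0.5, "yaw": 0, "hand": 0.5}, {"tx": -1.4, "ty": 0, "tz": 0.5, "yaw": 0, "hand": 0.5}, {"tx": 0, "ty": 0, "tz": 0, "yaw": 0, "hand": 0.5}]' --force 8

```text
clock: 19.85
eef_pos: [535.9, -176.1, 247.6]
tool_rot: [-2.294, -2.145, -0.002]
force: [-0.4, 9.6, 2.4]
finger_gap: 0.635
finger_force: 8.0
```

```bash
python3 -c "
from sd import *
f,Q=rep()
import cv2
cv2.imwrite('pics/s4.png',cv2.resize(f['img'][220:400,240:400,::-1],(533,600),interpolation=cv2.INTER_CUBIC))
for k in range(-70,-52): 
    q=Q[(abs(Q[:,0]-k)<.7)&(abs(Q[:,1])<18)]
    if len(q):print(k,len(q),q[:,2].mean().round(1))"
```

```text
heading now -3.85 eef [ 535.9 -176.2  247.6] j [ 0.53  0.47 -0.41  1.96  0.26  0.76 -0.1 ] gap 0.637 F [-1.6  9.3  2.1] ff 8.00027978606522 t 19.9
gp in bed [49.  -0.3  3. ]
x -67 89 z [ 7.9  9.8 11.1 12.3] y [-21.2  21.5]
x -59 112 z [11.9 13.6 15.  15.6] y [-26.8  27.6]
x -51 111 z [12.2 13.8 15.5 16. ] y [-26.6  26.6]
x -43 101 z [11.9 13.7 15.5 16.4] y [-23.7  26.5]
x -35 102 z [12.3 14.  15.9 16.9] y [-24.9  26.4]
x -27 103 z [ 2.3  4.6 13.  15.1] y [-27.8  28. ]
x -19 106 z [ 2.7  4.3 13.1 13.8] y [-27.9  28.1]
x -11 117 z [ 2.9 10.3 14.3 15.3] y [-27.7  28.2]
x -3 103 z [ 2.6  4.4 12.8 13.9] y [-27.5  27.3]
x 5 97 z [ 1.9  4.4 12.8 14.1] y [-27.4  27.5]
x 13 111 z [ 3.7 11.8 13.9 14.9] y [-27.   27.6]
x 21 97 z [ 2.7  4.6 13.2 15. ] y [-27.5  28. ]
x 29 100 z [ 2.6  4.5 13.8 15.1] y [-27.9  28.3]
x 37 108 z [ 5.7 12.3 14.  14.6] y [-25.7  27.4]
x 45 101 z [ 2.7  4.9 12.6 13.7] y [-27.8  27.2]
x 53 94 z [ 2.8  4.7 13.2 15.5] y [-28.3  25.8]
x 61 78 z [12.  14.1 15.7 16.6] y [-27.3  25.1]
x 69 8 z [-2.7 -0.9  1.   1.5] y [-17.6  15.4]
-70 21 2.8
-69 19 10.0
-68 19 9.8
-67 20 9.7
-66 20 9.9
-65 19 9.4
-64 19 11.0
-63 19 13.7
-62 19 13.5
-61 19 13.5
-60 20 13.3
-59 20 13.5
-58 20 13.4
-57 19 13.6
-56 19 13.6
-55 18 13.2
-54 19 13.4
-53 20 13.6
```

The depth shows the plate flat, with its foot against the lip and a push of about 9 N. I'll ease off, release and rise.

Call:
apply_moves --moves '[{"tx": 0.4, "ty": 0, "tz": -0.1, "yaw": 0, "hand": 0.5}, {"tx": 0, "ty": 0, "tz": 0, "yaw": 0, "hand": 0.5}, {"tx": 0, "ty": 0, "tz": 0, "yaw": 0, "hand": 0.7}, {"tx": 0, "ty": 0, "tz": 0, "yaw": 0, "hand": 0.8}, {"tx": 0, "ty": 0, "tz": 0, "yaw": 0, "hand": 0.9}, {"tx": 0, "ty": 0, "tz": 0, "yaw": 0, "hand": 0.9}, {"tx": 0, "ty": 0, "tz": 0, "yaw": 0, "hand": 0.9}, {"tx": 0, "ty": 0, "tz": 0, "yaw": 0, "hand": 0.9}, {"tx": 0, "ty": 0, "tz": -5, "yaw": 0, "hand": 0.9}, {"tx": 0, "ty": 0, "tz": -10, "yaw": 0, "hand": 0.9}, {"tx": 0, "ty": 0, "tz": -15, "yaw": 0, "hand": 0.9}, {"tx": 0, "ty": 0, "tz": -20, "yaw": 0, "hand": 0.9}, {"tx": 0, "ty": 0, "tz": -20, "yaw": 0, "hand": 0.9}, {"tx": 0, "ty": 0, "tz": -20, "yaw": 0, "hand": 0.9}, {"tx": 0, "ty": 0, "tz": -20, "yaw": 0, "hand": 0.9}, {"tx": 0, "ty": 0, "tz": 0, "yaw": 0, "hand": 0.9}, {"tx": 0, "ty": 0, "tz": 0, "yaw": 0, "hand": 0.9}]' --force 8

```text
clock: 21.32
eef_pos: [536.0, -177.0, 359.4]
tool_rot: [2.294, 2.143, 0.002]
force: [-0.6, -0.1, 0.7]
finger_gap: 0.899
finger_force: 0.0
```

```bash
python3 -c "
from sd import *
f,Q=rep()
import cv2
cv2.imwrite('pics/s5.png',cv2.resize(f['img'][200:400,220:420,::-1],(600,600),interpolation=cv2.INTER_CUBIC))
for k in range(-70,-56): 
    q=Q[(abs(Q[:,0]-k)<.7)&(abs(Q[:,1])<18)]
    if len(q):print(k,len(q),q[:,2].mean().round(1))"
```

```text
heading now -3.9 eef [ 535.7 -176.9  358.3] j [ 0.58  0.33 -0.45  1.88  0.17  0.97 -0.02] gap 0.901 F [-0.4  0.1 -0.4] ff 0.0 t 21.3667
gp in bed [ 86.2  -0.2 107.3]
x -67 88 z [ 7.9  9.6 10.8 11.4] y [-20.9  21.6]
x -59 113 z [12.1 13.7 15.2 16.1] y [-27.6  27.8]
x -51 109 z [11.9 13.6 15.1 15.8] y [-26.2  27.4]
x -43 99 z [12.1 13.6 15.2 16. ] y [-23.8  26.5]
x -35 102 z [12.5 13.7 15.3 16. ] y [-27.   26.3]
x -27 101 z [ 2.5  4.4 13.6 14.7] y [-27.9  28.1]
x -19 107 z [ 2.4  4.2 13.3 14.6] y [-28.1  28.1]
x -11 118 z [ 2.7  9.4 13.9 14.6] y [-27.2  27.3]
x -3 101 z [ 2.5  4.1 12.7 15. ] y [-26.8  27.2]
x 5 101 z [ 2.2  4.  12.3 14.6] y [-27.6  27.7]
x 13 113 z [ 3.1 11.5 13.9 14.4] y [-27.4  27.6]
x 21 97 z [ 2.   3.9 12.7 14.1] y [-27.8  27.9]
x 29 98 z [ 2.3  4.2 14.1 14.9] y [-27.4  28.4]
x 37 113 z [ 3.6 11.7 14.2 14.7] y [-26.7  27.2]
x 45 100 z [ 2.6  4.2 13.5 15. ] y [-27.6  27.3]
x 53 92 z [ 2.4  4.1 12.  12.9] y [-27.2  27.6]
x 61 75 z [11.5 13.4 15.1 15.7] y [-27.6  27.7]
x 69 11 z [-2.3 -1.7 -0.3 -0.3] y [-20.4  15.2]
-70 21 3.0
-69 19 9.9
-68 18 9.5
-67 19 9.6
-66 19 9.5
-65 19 9.4
-64 20 11.1
-63 20 13.7
-62 20 13.8
-61 20 13.5
-60 20 13.4
-59 20 13.3
-58 20 13.5
-57 19 14.2
```

View pics/s5.png

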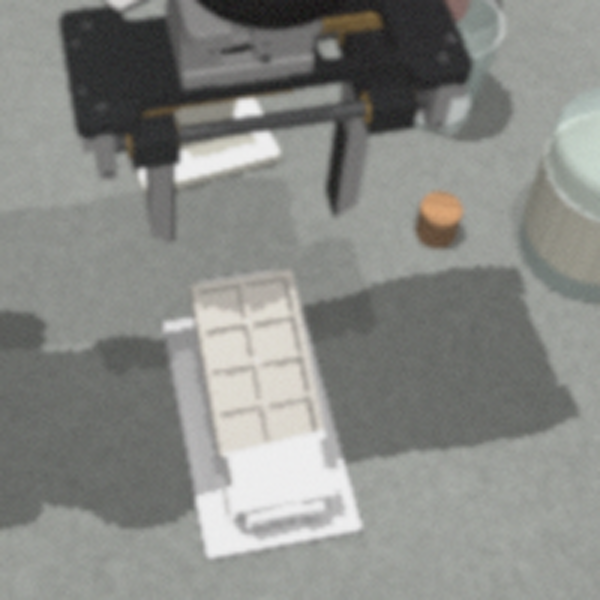

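The plate lies flat and wells up on the stand, its foot at the lip at about (285,515), and the gripper is clear. I'll hand it in.

```bash
python3 -c "
from station import env
print(env.hand_in())"
```

```text
the job is handed in; nothing more can be done
None
```

The plate is on the filling stand, wells up, flat and centred, with its foot against the lip and the gripper clear. I handed the job in at about 21 s; no verdict came back.

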